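Latch the quarantine cage

ROBOT

A 6-joint arm with a two-finger parallel gripper is mounted at the origin on the work surface. World frame = base frame: x ahead of the robot, y to its left, z up, the work surface at z = 0. Lengths are in m, angles in rad, forces in N, time in s.
With the tool pointing down it reaches from about 0.3 to 0.85 m from the base axis. Payload 5.4 kg.
Tool frame: the origin (TCP) lies at the very end of the fingers, on their centre line; the grasp point (between the pads) lies behind it (grasp_offset is the z of the grasp point in the tool frame, in m); z points along the fingers, y is the direction in which the jaws open and shut (so a half turn about z gives the same grasp; the last joint's range is limited). The gripper opens to 85 mm and grips with 20 to 120 N. Pads are 22 mm wide; open, the fingers measure 114 mm over their backs; the gripper's body (76 mm by 85 mm) begins 54 mm behind the grasp point. The pads swing forward as they close: fully open they stand 13 mm farther back than shut.
Start: joints at [1.072, 0.158, 1.597, -0, 1.386, -0.21], TCP at [0.164, 0.551, 0.202] pointing down, gripper open.
Joint ranges: [-2.91, 2.91], [-0.94, 2.29], [0.18, 2.7], [-1.29, 4.43], [0.17, 2.64], [-3, 3]. Speed limits (rad/s): [2.57, 2.57, 3.14, 3.14, 3.14, 3.14].

INTERFACE

Orientations are given as a 3x3 rotation matrix whose columns are the frame's x, y, z axes.
In Python, from station import observe, capture, sign_off, look_for, regions_of, grasp_offset gives the robot as it stands. The module is installed in compiled form; this text tells all that it offers.
- The arm moves only by the tool arm_command, never from a script. Its arguments are lists of equal length, an entry for each row: "xyz": the shift along the world's x, y, z in units of 0.6 m (1.0 is 0.6 m), a list of three; "delta_rot": the turn, a rotation vector about the world's x, y, z in units of pi/4 rad (1.0 is pi/4 rad), a list of three; "fingers": the opening, from 0 (shut) to 1 (fully open). A call has exactly 10 rows; each row is the pose to reach, as a shift and turn from the pose commanded when the call began; what a row does not reach only later rows make up. A row lasts 1/12 s, in which the tool goes at most 41.7 mm and 7.16 degrees, less where a joint would pass 70% of its speed; a pose out of reach is approached as far as the arm can. A call with a number of a shift or a turn outside -1 to 1 is refused whole. A call with a gripper value outside its range is refused whole. The fingers move at their own pace and stop on an object; the grip force is fixed at half the most. Time passes only in rows, so rows that repeat a pose let the fingers close, or fill a call up. It gives the time, the measured TCP pose, the force and the opening at its end, in the units of the state.
- observe(): the state, without advancing time (a new reading comes with each control period).
- capture(name): name is "scene" or "top" or "wrist"; returns a dict with "frame" (420x560x3 uint8, red, green, blue), "K" (3x3 intrinsics, pixels), "k1" (the pictures are not rectified: a ray, as slopes to the right and down, at radius r is drawn at 1 + k1 r^2 times it, then the intrinsics apply), "R" (3x3) and "t" (3): a world point X has camera coordinates R X + t. Camera axes: x right, y down, z forward; pixel columns grow to the right and rows downward; lengths in m; the calibration is good to about 2 mm. A picture is of the moment at which its call begins. There is no depth.
- sign_off(): hands the job in, once; it reports no verdict.
Trained networks look in a picture, given as the dict that the camera call returned (one of the last four; its "shot" number tells which), for a name from the list of things; names that differ only in an ending like _2 or _b are one class to them, and where a whole thing is asked for, a point or a joint stands for the part that bears it (a point fixed in the world has none). Each returns a list of dicts, best first, with "conf" (0 to 1); they miss things now and then, are a little off and sometimes report something else, mostly with a low value. They report only what shows in the picture. A call takes as long as a camera call.
- look_for(picture, label): "pixel" ([row, column] in pixels, amid what is visible of it).
- regions_of(picture, label): "mask" (420x560 bool, what is visible of it) and "pixel" ([row, column] in pixels, amid what is visible of it).
The state is a dict: "clock": time; "q": joint angles; "qd": joint speeds; "tau": joint torques, N m; "ee_pos": TCP position; "tcp_rot": TCP orientation; "wrist_force": force on the tool from outside, world axes, zero at the start; "moment": the same for the moment, N m; "opening": finger opening in m.
Only numpy, scipy, OpenCV 4.12 (cv2) and the standard library are available. Lean on these libraries where they do the work, as an engineer would, in place of code of your own. Each camera call takes 0.05 s, during which the arm holds its last target. There are 200 camera calls.

TASK

A rejected part is in the red quarantine cage on the measuring machine's granite table: shut the cage's gate and latch it. Lift the latch bar (it has an upright yellow knob) over the nose of the catch while you swing the gate to and press it in against its spring buffer, let the bar ride lightly on the catch to find the slot behind the nose, see it right down into the slot and let go. The catch was set by hand, so its place is not exact: use only a light touch between bar and catch, never force them, and leave the parts in and around the cage alone.

Things in the scene. Friction and masses are not known exactly. Their poses are not given: they have to be found in the camera images.
- cage: Red steel-and-mesh bench cage, 270 mm wide (y), 240 mm deep (x), 175 mm high. Origin: underside, in the front plane, in the middle of the 220 mm wide gate opening. x points into the cage, y to the latch side (left for one facing the gate from outside), z up. Its right front post carries the gate's hinge, its left front post the catch.
- jamb: The cage's left front post (red, 25 mm wide, 65 mm deep, 175 mm high), fixed to the cage; same origin and axes as the cage. On it are the bright steel catch and, behind the gate's free edge, a rubber-tipped spring buffer. The buffer meets the gate about 0.085 rad before flush with 1.5 N, adds about 0.12 N per mm, stops it firmly at -0.05, and pushes an unlatched gate open again.
- catch_mean (a point): Where the middle of the catch's slot lies on average (135 mm up; axes as the cage). The catch is screwed on through slotted holes and was set by hand: it really lies anywhere up to 8 mm nearer (-x) or farther (+x), and this is not measured. The slot is open at the top, runs along y, spans y +-11 mm and is 11 mm wide in x for the 8 mm bar; its floor is below the lowered bar.
- nose_mean (a point): Middle of the top of the catch's nose, for the average setting (it shifts with the catch): the square wall in front of the slot, 6 mm thick, no ramp, 138 mm high. Behind the slot is a land of the same height, 12 mm long in x. A bar lowered onto the nose or the land stops at about 0.078 rad and can slide along it in x; with the gate on its inner stop it always meets the land, by 2 mm or more.
- gate_hinge (a point): Point on the gate's vertical hinge axis, 135 mm above the granite, at x = -4, y = -108 mm of the cage. Its axes turn with the gate: y along the gate towards its free edge, x through the gate (inwards when shut), z up. The gate is a red mesh frame 208 mm wide, 14 mm thick, upper edge 170 mm above the granite, 0.8 kg, on a damped hinge (about 5 N at the knob to swing it at 0.1 m/s).
- gate (a joint): Opening angle of the gate, rad: 0 = flush with the posts, growing as the free edge swings out of the cage (counter-clockwise from above); stops at -0.05 and 1.2. At 0 the bar's middle is at catch_mean in x. Latched, it rests between -0.03 and 0.045, depending on the catch's setting; unlatched and let go, the buffer pushes it out to about 0.085. With the bar down it only jams on the nose.
- bar_pivot (a point): Pivot of the latch bar on the gate's outer side: 78 mm along the gate (y) from the hinge axis, 24 mm in front of it (-x), 135 mm up; axes as gate_hinge. The bar: flat aluminium, 8 mm thick (x), 18 mm high, reaching 161 mm from here along +y past the gate's free edge; the catch takes it about 154 mm from here. 0.16 kg, damped pivot.
- latch_bar (a joint): Angle of the latch bar, rad: 0 = lowered, level, on its stop (also its place in the slot); 0.2 = lifted fully against the upper stop; 0.1 clears nose and land. It turns about bar_pivot's x axis and falls by itself, but may hang by friction when the buffer presses it against the nose, so see it right down.
- knob (a point): Middle of the yellow knob on the bar, an upright sleeve 16 mm in diameter and 48 mm long (23 mm of it above this point). It lies 100 mm along the bar from the pivot and 70 mm above the bar's centre line: 205 mm up with the bar down. Axes turn with the bar: x across the gate, y along the bar, z up the sleeve. Best pinched from above, jaws closing along x, so that it can tilt between the pads.
- gauge_post_mid (a point): Stepped steel post (42 mm in diameter to 58 mm up, then 19 mm, 96 mm high in all) standing loose on the granite left of the cage's front; this point is half-way up. Leave it alone.
- flange_mid (a point): Round aluminium flange, 84 mm in diameter and 26 mm high, lying loose on the granite right of the cage's front; this point is half-way up its axis. Leave it alone.
- reject_mid (a point): The same kind of flange with a red sticker, the rejected part, lying loose on the cage's floor; this point is half-way up its axis. Leave it alone.

How it is judged:
By the outcome, as a careful person would: the job done as asked, in the order asked, and still so for the second after the job is handed in, with the robot touching nothing.
It also fails if it takes over 61 s, if anything falls off the work surface, if the arm or the gripper's body presses on something with over 40 N, if the wrist force passes 120 N, or if a joint passes its speed limit or range.

## Working session

There is one attempt and no reset: what is moved stays moved. The work goes in short steps, Python scripts to look and compute and a tool call to move; the robot and the scene stay as the last step left them, time stands still between calls to the robot, and variables do not carry over. Pictures are saved under pics/ and viewed, about 8 in all and at most 12, crops included, and the job is handed in when it is done.

Besides the shell and the picture viewer there is one more tool, called after "Request:" in YAML: its name, and indented under it one key for each argument. arm_command: Moves the arm, as the interface text tells. Its arguments: {"type":"object","properties":{"xyz":{"type":"array"},"delta_rot":{"type":"array"},"fingers":{"type":"array"}},"required":["xyz","delta_rot","fingers"]}

```bash
mkdir -p pics; python3 - <<'E'
from station import *
import cv2,numpy as np
o=observe(); print({k:np.round(v,3).tolist() for k,v in o.items()}); print(grasp_offset)
for n in ["scene","top"]:
    c=capture(n); cv2.imwrite(f"pics/{n}0.png",c["frame"][:,:,::-1]); print(n,c["K"].tolist(),c["k1"],np.round(c["R"],3).tolist(),c["t"])
    for l in ["cage","jamb","catch_mean","nose_mean","gate_hinge","gate","bar_pivot","latch_bar","knob","gauge_post_mid","flange_mid","reject_mid"]:
        try: print(l,[(np.round(d["pixel"]).tolist(),round(d["conf"],2)) for d in look_for(c,l)][:3])
        except Exception as e: print(l,e)
E
```

```text
{'clock': 0.0, 'q': [1.072, 0.159, 1.598, -0.0, 1.386, -0.21], 'qd': [-0.001, -0.001, 0.002, -0.0, 0.001, 0.001], 'tau': [0.002, -39.599, -33.144, 0.0, 0.008, 0.0], 'ee_pos': [0.163, 0.551, 0.201], 'tcp_rot': [[-0.959, 0.285, -0.001], [0.285, 0.959, -0.002], [0.0, -0.002, -1.0]], 'wrist_force': [-0.024, -0.331, 0.612], 'moment': [-0.045, 0.044, 0.004], 'opening': 0.086}
-0.0187
scene [[407.236858366616, 0.0, 282.1822171607965], [0.0, 407.236858366616, 206.3333064511471], [0.0, 0.0, 1.0]] 0.036568718709785654 [[-0.741, 0.672, 0.002], [0.635, 0.702, -0.322], [-0.218, -0.237, -0.947]] [ 0.45837683 -0.37181273  1.14026159]
cage [([242.0, 272.0], 0.94), ([258.0, 267.0], 0.33)]
jamb [([253.0, 340.0], 0.66), ([239.0, 274.0], 0.28)]
catch_mean []
nose_mean [([193.0, 323.0], 0.68), ([253.0, 344.0], 0.56)]
gate_hinge [([255.0, 339.0], 0.6)]
gate [([194.0, 327.0], 0.64)]
bar_pivot [([191.0, 322.0], 0.89)]
latch_bar [([182.0, 353.0], 0.72), ([257.0, 342.0], 0.53), ([260.0, 266.0], 0.44)]
knob [([182.0, 351.0], 0.7), ([193.0, 322.0], 0.56)]
gauge_post_mid [([265.0, 394.0], 0.92), ([132.0, 261.0],
[... 156 characters left out ...]
213.64189819445357], [0.0, 0.0, 1.0]] -0.08837984991706287 [[-0.028, -0.999, -0.045], [-0.993, 0.033, -0.118], [0.119, 0.041, -0.992]] [0.06191083 0.64352797 0.98733874]
cage [([176.0, 263.0], 0.86), ([276.0, 170.0], 0.18)]
jamb [([231.0, 205.0], 0.91), ([280.0, 260.0], 0.74)]
catch_mean []
nose_mean [([227.0, 204.0], 0.87)]
gate_hinge [([259.0, 268.0], 0.76)]
gate [([265.0, 274.0], 0.88)]
bar_pivot [([258.0, 272.0], 0.92)]
latch_bar [([287.0, 255.0], 0.81), ([230.0, 205.0], 0.34), ([260.0, 271.0], 0.23)]
knob [([287.0, 252.0], 0.78)]
gauge_post_mid [([279.0, 169.0], 0.74), ([230.0, 204.0], 0.64)]
flange_mid [([275.0, 394.0], 0.85)]
reject_mid [([183.0, 267.0], 0.91), ([229.0, 206.0], 0.16)]
```

```bash
python3 - <<'E'
import cv2
a=cv2.imread("pics/scene0.png");b=cv2.imread("pics/top0.png")
cv2.imwrite("pics/s1.png",cv2.resize(a[80:320,180:460],(798,684))[:600]); cv2.imwrite("pics/t1.png",cv2.resize(b[80:320,140:440],None,fx=2.5,fy=2.5,interpolation=2))
E
```

```text
(no output)
```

View pics/s1.png

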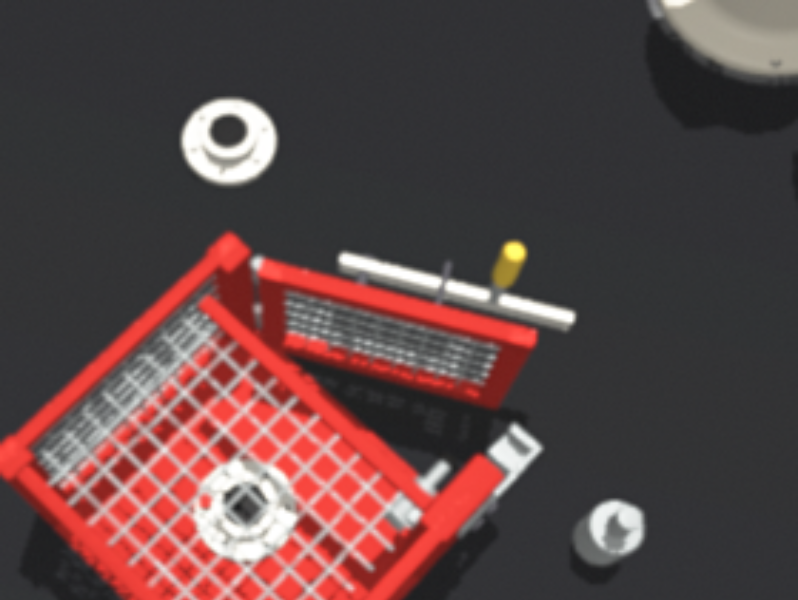

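View pics/t1.png

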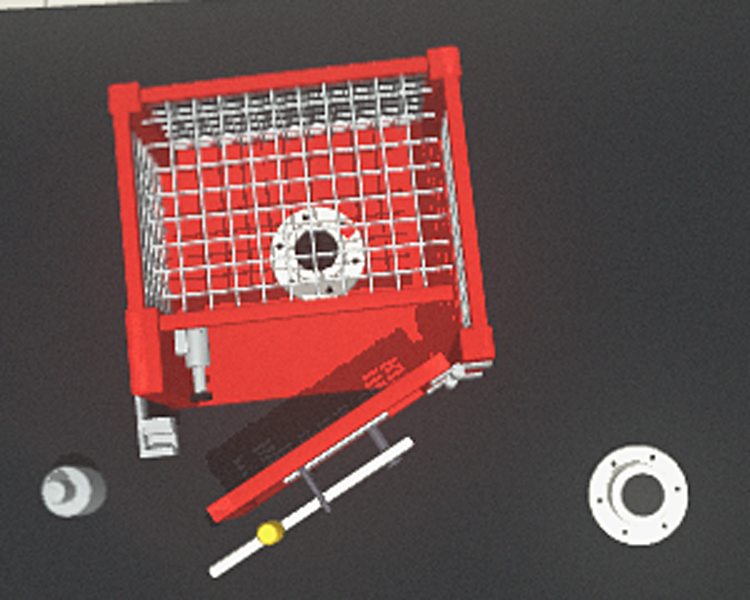

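```bash
cat >h.py <<'E'
import numpy as np,cv2
from scipy.optimize import least_squares
from scipy.spatial.transform import Rotation as Ro
def proj(c,X):
    p=np.asarray(X)@np.array(c["R"]).T+c["t"]; s=p[...,:2]/p[...,2:]; s=s*(1+c["k1"]*(s**2).sum(-1,keepdims=True))
    K=np.array(c["K"]); return s*[K[0,0],K[1,1]]+[K[0,2],K[1,2]]   # (col,row)
def cage(p,X):  # p: x,y,z0,yaw
    return Ro.from_euler('z',p[3]).apply(X)+p[:3]
def gate(p,th,X): return cage(p,Ro.from_euler('z',th).apply(X)+[-.004,-.108,0])  # gate axes, z above granite
def bar(p,th,b,X): return gate(p,th,Ro.from_euler('x',b).apply(X)+[-.024,.078,.135])
E
python3 - <<'E'
from h import *; from station import *
T=capture("top");S=capture("scene")
np.save("cams.npy",{"T":{k:T[k] for k in("K","k1","R","t")},"S":{k:S[k] for k in("K","k1","R","t")}},allow_pickle=True)
t=lambda u,v:(u/2.5+140,v/2.5+80); s=lambda u,v:(u/2.85+180,v/2.85+80)
kn=lambda p:bar(p,p[4],0,[0,.1,.093]); tip=lambda p:bar(p,p[4],0,[0,.161,.009])
C=lambda x,y:(lambda p:cage(p,[x,y,.175]))
obs=[(T,kn,t(270,531)),(S,kn,s(514,251)),(T,tip,t(213,573)),(S,tip,s(573,317)),
(T,C(0,.135),t(134,394)),(T,C(0,-.135),t(493,358)),(T,C(.24,.135),t(108,86)),(T,C(.24,-.135),t(458,47)),(S,C(0,.135),s(497,463)),(S,C(0,-.135),s(228,236)),(S,C(.24,-.135),s(2,452))]
f=lambda p:np.concatenate([proj(c,g(p))-o for c,g,o in obs])
r=least_squares(f,[.5,0,0,0,.4],loss='soft_l1',f_scale=1.5); p=r.x
print(p.round(4)); print(f(p).reshape(-1,2).round(1).tolist()); print("knob",bar(p,p[4],0,[0,.1,.07]))
np.save("p.npy",p)
E
```

```text
[ 0.5982  0.053  -0.0081  0.0727  0.4881]
[[-0.2, 0.9], [-0.4, 0.4], [0.1, 0.1], [-0.5, 0.2], [-0.3, 0.8], [1.1, 0.1], [0.5, 0.2], [0.2, -0.0], [2.8, 4.2], [0.3, -1.7], [-5.1, 1.8]]
knob [0.48710356 0.08293223 0.19686084]
```

Request:
arm_command:
  xyz:
    - [0.03,-0.05,0.03]
    - [0.06,-0.1,0.06]
    - [0.1,-0.15,0.1]
    - [0.13,-0.2,0.1]
    - [0.16,-0.24,0.1]
    - [0.2,-0.29,0.1]
    - [0.23,-0.34,0.1]
    - [0.26,-0.38,0.1]
    - [0.3,-0.43,0.1]
    - [0.33,-0.48,0.1]
  delta_rot:
    - [0,0,-0.05]
    - [0,0,-0.1]
    - [0,0,-0.15]
    - [0,0,-0.2]
    - [0,0,-0.26]
    - [0,0,-0.32]
    - [0,0,-0.38]
    - [0,0,-0.44]
    - [0,0,-0.5]
    - [0,0,-0.56]
  fingers: [1,1,1,1,1,1,1,1,1,1]

```text
clock: 2.23
ee_pos: [0.3629, 0.2617, 0.2619]
tcp_rot: [[-0.745, 0.667, 0.001], [0.667, 0.745, 0.0], [-0.001, 0.001, -1.0]]
wrist_force: [0.6, -0.0, -0.1]
opening: 0.0855
```

```bash
python3 - <<'E'
from h import *; from station import *
c=capture("wrist"); cv2.imwrite("pics/w0.png",c["frame"][:,:,::-1]); p=np.load("p.npy")
for l in ["knob","latch_bar","nose_mean","jamb","gate"]: print(l,[(np.round(d["pixel"]).tolist(),round(d["conf"],2)) for d in look_for(c,l)][:2])
for z0 in (p[2],0): 
    q=p.copy();q[2]=z0; print(proj(c,bar(q,q[4],0,[0,.1,.07])),proj(c,cage(q,[0,.135,.175])),bar(q,q[4],0,[0,.1,.07]))
E
```

```text
knob [([341.0, 246.0], 0.63), ([338.0, 270.0], 0.44)]
latch_bar [([341.0, 248.0], 0.89)]
nose_mean [([342.0, 347.0], 0.66)]
jamb [([340.0, 345.0], 0.87)]
gate [([336.0, 269.0], 0.89)]
[232.61800385 396.78643133] [358.83119715 377.48688199] [0.48710356 0.08293223 0.19686084]
[231.5454384 403.4438011] [360.50936185 383.17665184] [0.48710356 0.08293223 0.205     ]
```

View pics/w0.png

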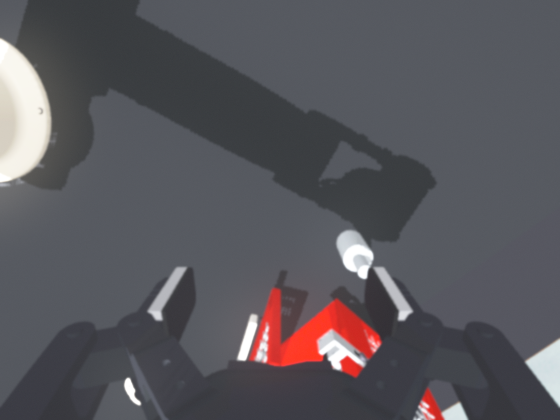

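```bash
python3 - <<'E'
from h import *
d=np.load("cams.npy",allow_pickle=True).item();T,S=d["T"],d["S"]
t=lambda u,v:(u/2.5+140,v/2.5+80); s=lambda u,v:(u/2.85+180,v/2.85+80)
kn=lambda p:bar(p,p[4],0,[0,.1,.093]); tip=lambda p:bar(p,p[4],0,[0,.161,.009])
C=lambda x,y:(lambda p:cage(p,[x,y,.175]))
obs=[(T,kn,t(270,531)),(S,kn,s(514,251)),(T,tip,t(213,573)),(S,tip,s(573,317)),
(T,C(0,.135),t(134,394)),(T,C(0,-.135),t(493,358)),(T,C(.24,.135),t(108,86)),(T,C(.24,-.135),t(458,47)),(S,C(0,-.135),s(228,236))]
f=lambda p:np.concatenate([proj(c,g(p))-o for c,g,o in obs])
for fix in(0,1):
    F=(lambda q:f(np.r_[q[:2],0,q[2:]])) if fix else f
    r=least_squares(F,[.6,.05,.07,.48] if fix else [.6,.05,0,.07,.48],loss='soft_l1',f_scale=1.); p=np.r_[r.x[:2],0,r.x[2:]] if fix else r.x
    print(p.round(4),r.cost); print(f(p).reshape(-1,2).round(1).tolist()); print("knob",bar(p,p[4],0,[0,.1,.07]))
# overlay
np.save("p.npy",p)
E
```

```text
[ 0.5993  0.0541 -0.0097  0.0717  0.497 ] 1.827836811281515
[[-0.2, 1.0], [-0.5, 0.7], [0.2, 0.3], [-0.6, 0.3], [-0.7, 0.2], [0.4, -0.3], [0.3, -0.1], [-0.3, -0.2], [0.4, -0.8]]
knob [0.48700249 0.08310139 0.19534365]
[0.5981 0.0524 0.     0.0758 0.4778] 6.987208804828562
[[-0.9, 0.5], [0.0, -0.8], [-0.9, -0.4], [0.0, -0.5], [-0.9, 0.8], [1.7, -0.5], [-0.5, -0.8], [0.3, -1.6], [-0.1, -3.4]]
knob [0.48826398 0.08325679 0.205     ]
```

Request:
arm_command:
  xyz:
    - [0.03,-0.043,0]
    - [0.06,-0.086,0]
    - [0.09,-0.129,0]
    - [0.12,-0.172,0]
    - [0.15,-0.215,0]
    - [0.18,-0.258,0]
    - [0.207,-0.297,0]
    - [0.207,-0.297,-0.02]
    - [0.207,-0.297,-0.04]
    - [0.207,-0.297,-0.04]
  delta_rot:
    - [0,0,-0.05]
    - [0,0,-0.1]
    - [0,0,-0.15]
    - [0,0,-0.2]
    - [0,0,-0.25]
    - [0,0,-0.3]
    - [0,0,-0.355]
    - [0,0,-0.355]
    - [0,0,-0.355]
    - [0,0,-0.355]
  fingers: [1,1,1,1,1,1,1,1,1,1]

```text
clock: 3.37
ee_pos: [0.4837, 0.0865, 0.2343]
tcp_rot: [[-0.536, 0.844, -0.006], [0.844, 0.536, 0.001], [0.004, -0.005, -1.0]]
wrist_force: [-1.0, 0.3, -0.6]
opening: 0.0854
```

```bash
python3 - <<'E'
from station import *; import cv2,numpy as np
a=capture("top")["frame"][200:360,180:340,::-1];b=capture("scene")["frame"][100:260,270:430,::-1];w=capture("wrist")["frame"][:,:,::-1]
im=np.hstack([cv2.resize(x,(400,400),interpolation=2) for x in(a,b)]); cv2.imwrite("pics/c1.png",im)
cv2.imwrite("pics/w1.png",w)
E
```

```text
(no output)
```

View pics/c1.png

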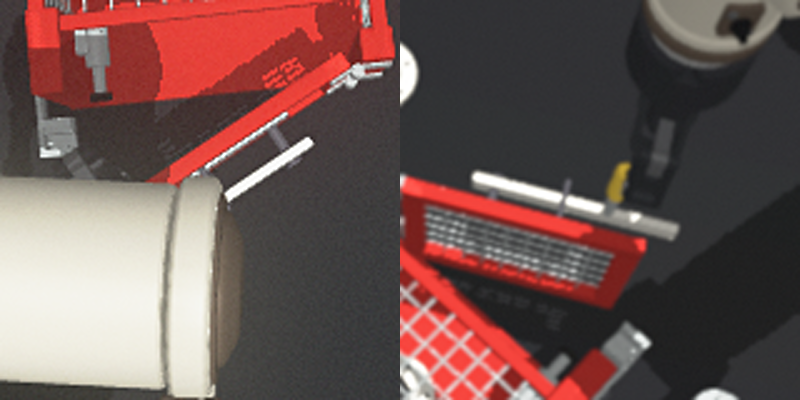

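View pics/w1.png

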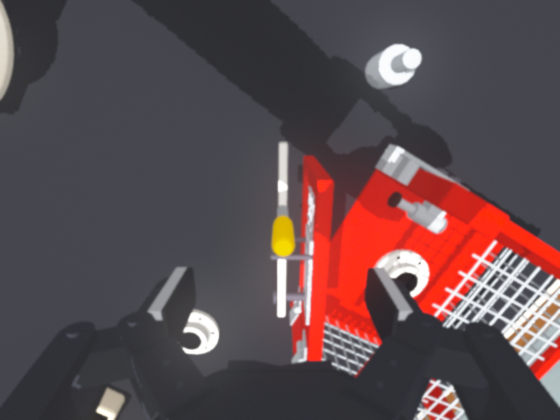

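```bash
python3 - <<'E'
from h import *; from station import *
c=capture("wrist"); np.save("cw.npy",{k:c[k] for k in("K","k1","R","t")},allow_pickle=True)
o=observe(); e=o["ee_pos"]; print(e, "tcp",proj(c,e),"cam",-np.array(c["R"]).T@c["t"])
d=np.load("cams.npy",allow_pickle=True).item();T,S=d["T"],d["S"]
d=regions_of(c,"latch_bar"); m=d[0]["mask"]; f=c["frame"].astype(int); y=(f[...,0]>150)&(f[...,1]>110)&(f[...,2]<90); y[:140]=0;y[330:]=0
r,q=np.nonzero(y); print("yellow",r.min(),r.max(),q.min(),q.max()); 
for rr in range(r.min(),r.max()+1,6): print(rr,q[r==rr].min(),q[r==rr].max(),end='; ')
p=np.load("p.npy")
for p in ([.5993,.0541,-.0097,.0717,.497],[.5981,.0524,0,.0758,.4778]):
    p=np.array(p)
    for X in ([0,.1,.093],[0,.1,.045],[0,.161,0.009],[0,0,0]): print(X,proj(c,bar(p,p[4],0,X)).round(1))
E
```

```text
[0.48562865 0.08617841 0.23805279] tcp [278.32938637 246.11797213] cam [0.44360838 0.15378777 0.41006403]
yellow 215 329 271 559
215 280 284; 221 273 291; 227 272 292; 233 272 293; 239 271 293; 245 271 294; 251 273 291; Traceback (most recent call last):
  File "<stdin>", line 7, in <module>
    return umr_minimum(a, axis, None, out, keepdims, initial, where)
ValueError: zero-size array to reduction operation minimum which has no identity
```

```bash
python3 - <<'E'
from h import *
W=np.load("cw.npy",allow_pickle=True).item()
d=np.load("cams.npy",allow_pickle=True).item();T,S=d["T"],d["S"]
t=lambda u,v:(u/2.5+140,v/2.5+80); s=lambda u,v:(u/2.85+180,v/2.85+80)
kn=lambda p:bar(p,p[4],0,[0,.1,.093]); tip=lambda p:bar(p,p[4],0,[0,.161,.009])
C=lambda x,y:(lambda p:cage(p,[x,y,.175]))
obs=[(T,kn,t(270,531)),(S,kn,s(514,251)),(T,tip,t(213,573)),(S,tip,s(573,317)),(W,kn,(282.5,246)),(W,tip,(283,143)),
(T,C(0,.135),t(134,394)),(T,C(0,-.135),t(493,358)),(T,C(.24,.135),t(108,86)),(T,C(.24,-.135),t(458,47)),(S,C(0,-.135),s(228,236))]
f=lambda p:np.concatenate([proj(c,g(p))-o for c,g,o in obs])
r=least_squares(f,[.6,.05,0,.07,.48],loss='soft_l1',f_scale=1.5);p=r.x
print(p.round(4)); print(f(p).reshape(-1,2).round(1).tolist()); print("knob",bar(p,p[4],0,[0,.1,.07])); np.save("p.npy",p)
E
```

```text
[ 0.599   0.0519 -0.0022  0.0789  0.4707]
[[-0.7, -0.7], [-0.9, 0.2], [-0.7, -1.6], [-0.9, 0.4], [-0.9, -0.8], [-0.7, -1.1], [-0.3, 0.5], [1.9, -1.2], [-0.3, -0.7], [0.1, -1.9], [-0.7, -2.8]]
knob [0.49012273 0.08311998 0.20278933]
```

Request:
arm_command:
  xyz:
    - [0.002,-0.002,-0.02]
    - [0.004,-0.004,-0.045]
    - [0.005,-0.005,-0.07]
    - [0.005,-0.005,-0.085]
    - [0.005,-0.005,-0.085]
    - [0.005,-0.005,-0.085]
    - [0.005,-0.005,-0.085]
    - [0.005,-0.005,-0.085]
    - [0.005,-0.005,-0.085]
    - [0.005,-0.005,-0.085]
  delta_rot:
    - [0,0,0]
    - [0,0,0]
    - [0,0,0]
    - [0,0,0]
    - [0,0,0]
    - [0,0,0]
    - [0,0,0]
    - [0,0,0]
    - [0,0,0]
    - [0,0,0]
  fingers: [1,1,1,1,0.6,0.2,0,0,0,0]

```text
clock: 4.45
ee_pos: [0.4896, 0.082, 0.1876]
tcp_rot: [[-0.534, 0.845, 0.002], [0.845, 0.534, 0.0], [-0.001, 0.002, -1.0]]
wrist_force: [-1.5, 0.5, 9.2]
opening: 0.0128
```

```bash
cat >st.py <<'E'
from station import observe
import numpy as np
o=observe(); print({k:np.round(o[k],4).tolist() for k in("clock","ee_pos","wrist_force","moment","opening")},"yaw",np.arctan2(o["tcp_rot"][1][1],o["tcp_rot"][0][1]).round(3))
E
python3 st.py; python3 - <<'E'
from station import *; import cv2,numpy as np
w=capture("wrist")["frame"][:,:,::-1]
cv2.imwrite("pics/w2.png",w)
E
```

```text
{'clock': 4.45, 'ee_pos': [0.4896, 0.082, 0.1876], 'wrist_force': [-1.5481, 0.5025, 9.1642], 'moment': [0.1632, 0.3387, 0.0333], 'opening': 0.0128} yaw 0.563
```

View pics/w2.png

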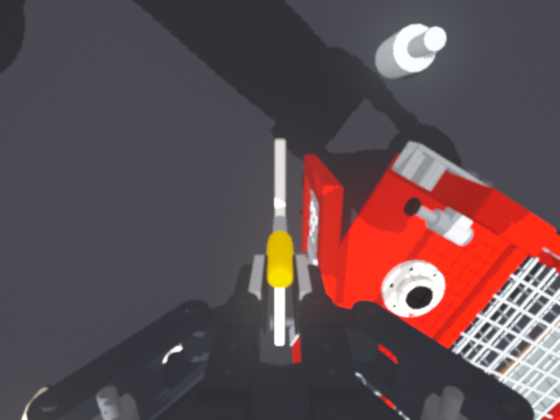

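```bash
python3 - <<'E'
from h import *; from station import *
c=capture("wrist"); o=observe(); e=np.array(o["ee_pos"])
for z in(-.007,0,.019,.041): print(z,proj(c,e+[0,0,z]).round(1))
a=o["tcp_rot"][:,0]
for k in(-.011,.011): print(k,proj(c,e+[0,0,.0187]+k*np.array(a)).round(1))
f=c["frame"].astype(int); y=(f[...,0]>130)&(f[...,1]>90)&(f[...,2]<90);
for r in range(225,300,6):
    q=np.nonzero(y[r,240:320])[0]; print(r,(q.min()+240,q.max()+240) if len(q) else None,end=' ')
print(o["ee_pos"],o["wrist_force"],o["opening"])
E
```

```text
-0.007 [278.1 240.7]
0 [278.1 245.2]
0.019 [278.  259.1]
0.041 [277.8 279.4]
-0.011 [278.  275.7]
0.011 [277.9 241.3]
225 None 231 (np.int64(277), np.int64(283)) 237 (np.int64(269), np.int64(291)) 243 (np.int64(267), np.int64(292)) 249 (np.int64(266), np.int64(293)) 255 (np.int64(267), np.int64(292)) 261 (np.int64(268), np.int64(292)) 267 (np.int64(267), np.int64(292)) 273 (np.int64(267), np.int64(292)) 279 (np.int64(267), np.int64(292)) 285 (np.int64(270), np.int64(289)) 291 None 297 None [0.4896343  0.08201228 0.18769122] [0.16838879 0.25306031 3.0072873 ] 0.012729035723108987
```

```bash
cat >plan.py <<'E'
# plan.py th0 b0 th1 b1 n : rows of shift units (from pose now at th0,b0)
from h import *; import sys
p=np.load("p.npy")
def kp(th,b): return bar(p,th,b,[0,.1,.07])
a=[float(x) for x in sys.argv[1:6]]
for i in range(1,int(a[4])+1):
    s=i/a[4]; th=a[0]+(a[2]-a[0])*s; b=a[1]+(a[3]-a[1])*s
    print(((kp(th,b)-kp(a[0],a[1]))/.6).round(4).tolist(), round((th-a[0])/(np.pi/4),3))
E
python3 plan.py .477 0 .477 .14 6
```

```text
[0.0015, -0.0024, 0.0039] 0.0
[0.003, -0.0048, 0.0076] 0.0
[0.0045, -0.0073, 0.0114] 0.0
[0.0061, -0.0099, 0.015] 0.0
[0.0078, -0.0125, 0.0186] 0.0
[0.0095, -0.0152, 0.0221] 0.0
```

Request:
arm_command:
  xyz:
    - [0.0015,-0.0024,0.0039]
    - [0.003,-0.0048,0.0076]
    - [0.0045,-0.0073,0.0114]
    - [0.006,-0.01,0.015]
    - [0.008,-0.0125,0.0186]
    - [0.0095,-0.015,0.022]
    - [0.0095,-0.015,0.022]
    - [0.0095,-0.015,0.022]
    - [0.0095,-0.015,0.022]
    - [0.0095,-0.015,0.022]
  delta_rot:
    - [0,0,0]
    - [0,0,0]
    - [0,0,0]
    - [0,0,0]
    - [0,0,0]
    - [0,0,0]
    - [0,0,0]
    - [0,0,0]
    - [0,0,0]
    - [0,0,0]
  fingers: [0,0,0,0,0,0,0,0,0,0]

```text
clock: 5.38
ee_pos: [0.4945, 0.0723, 0.1991]
tcp_rot: [[-0.534, 0.846, -0.001], [0.846, 0.534, -0.001], [-0.001, -0.001, -1.0]]
wrist_force: [4.0, -3.4, -8.9]
opening: 0.0122
```

```bash
python3 st.py; python3 plan.py .477 .14 .2 .14 9;python3 plan.py .2 .14 -.02 .14 9
```

```text
{'clock': 5.3833, 'ee_pos': [0.4945, 0.0723, 0.1991], 'wrist_force': [4.0473, -3.4371, -8.918], 'moment': [-0.5403, -0.5494, -0.005], 'opening': 0.0122} yaw 0.563
[0.0067, 0.0055, 0.0] -0.039
[0.0136, 0.0107, 0.0] -0.078
[0.0207, 0.0158, 0.0] -0.118
[0.0279, 0.0206, 0.0] -0.157
[0.0352, 0.0252, 0.0] -0.196
[0.0427, 0.0296, 0.0] -0.235
[0.0503, 0.0337, 0.0] -0.274
[0.058, 0.0376, 0.0] -0.313
[0.0659, 0.0413, 0.0] -0.353
[0.0063, 0.0027, 0.0] -0.031
[0.0127, 0.0053, 0.0] -0.062
[0.0191, 0.0077, -0.0] -0.093
[0.0256, 0.01, 0.0] -0.124
[0.0322, 0.0121, -0.0] -0.156
[0.0388, 0.0141, -0.0] -0.187
[0.0454, 0.0159, -0.0] -0.218
[0.0521, 0.0175, 0.0] -0.249
[0.0589, 0.0189, 0.0] -0.28
```

Request:
arm_command:
  xyz:
    - [0.0067,0.0055,0]
    - [0.0136,0.0107,0]
    - [0.0207,0.0158,0]
    - [0.028,0.0206,0]
    - [0.035,0.025,0]
    - [0.0427,0.0296,0]
    - [0.05,0.0337,0]
    - [0.058,0.0376,0]
    - [0.066,0.0413,0]
    - [0.066,0.0413,0]
  delta_rot:
    - [0,0,-0.04]
    - [0,0,-0.08]
    - [0,0,-0.12]
    - [0,0,-0.157]
    - [0,0,-0.196]
    - [0,0,-0.235]
    - [0,0,-0.274]
    - [0,0,-0.313]
    - [0,0,-0.353]
    - [0,0,-0.353]
  fingers: [0,0,0,0,0,0,0,0,0,0]

```text
clock: 6.22
ee_pos: [0.5337, 0.0976, 0.1989]
tcp_rot: [[-0.282, 0.96, -0.003], [0.96, 0.282, -0.0], [0.0, -0.003, -1.0]]
wrist_force: [0.8, -3.4, -6.9]
opening: 0.0124
```

```bash
python3 st.py; python3 - <<'E'
from h import *; from station import *
p=np.load("p.npy");print([ (th,bar(p,th,.14,[0,.1,.07]).round(4).tolist()) for th in(.477,.2,.1,-.045)])
w=capture("wrist")["frame"][:,:,::-1]; cv2.imwrite("pics/w3.png",w)
E
```

```text
{'clock': 6.2167, 'ee_pos': [0.5337, 0.0976, 0.1989], 'wrist_force': [0.8155, -3.4129, -6.8625], 'moment': [-0.4074, -0.0798, 0.0444], 'opening': 0.0124} yaw 0.285
[(0.477, [0.4949, 0.0733, 0.2161]), (0.2, [0.5345, 0.0981, 0.2161]), (0.1, [0.5502, 0.1042, 0.2161]), (-0.045, [0.5739, 0.1102, 0.2161])]
```

View pics/w3.png

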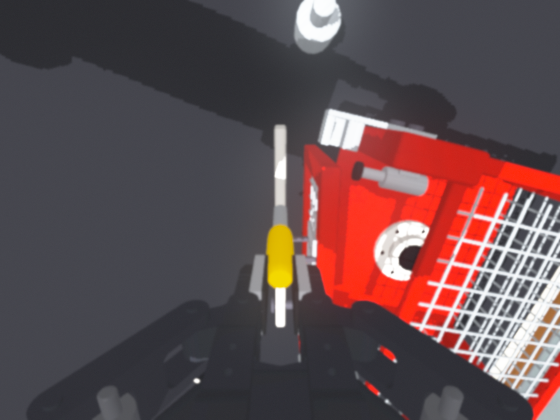

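Request:
arm_command:
  xyz:
    - [0.0005,-0.002,0.003]
    - [0.0065,-0.0005,0.005]
    - [0.013,0.002,0.005]
    - [0.0195,0.0045,0.005]
    - [0.026,0.0068,0.005]
    - [0.0327,0.009,0.005]
    - [0.0393,0.011,0.005]
    - [0.046,0.0127,0.005]
    - [0.053,0.0145,0.005]
    - [0.059,0.016,0.005]
  delta_rot:
    - [0,0,0]
    - [0,0,-0.03]
    - [0,0,-0.06]
    - [0,0,-0.09]
    - [0,0,-0.12]
    - [0,0,-0.156]
    - [0,0,-0.187]
    - [0,0,-0.218]
    - [0,0,-0.25]
    - [0,0,-0.28]
  fingers: [0,0,0,0,0,0,0,0,0,0]

```text
clock: 7.1
ee_pos: [0.5667, 0.1065, 0.201]
tcp_rot: [[-0.066, 0.998, -0.008], [0.998, 0.066, -0.001], [-0.001, -0.008, -1.0]]
wrist_force: [-5.2, -3.5, -7.7]
opening: 0.0126
```

```bash
python3 st.py; python3 - <<'E'
from h import *; from station import *
c=capture("wrist"); w=c["frame"][:,:,::-1]; cv2.imwrite("pics/w4.png",cv2.resize(w[40:340,150:450],(600,600),interpolation=2))
E
```

```text
{'clock': 7.1, 'ee_pos': [0.5667, 0.1065, 0.201], 'wrist_force': [-5.1774, -3.5016, -7.655], 'moment': [-0.7606, 1.0255, 0.096], 'opening': 0.0126} yaw 0.066
```

View pics/w4.png

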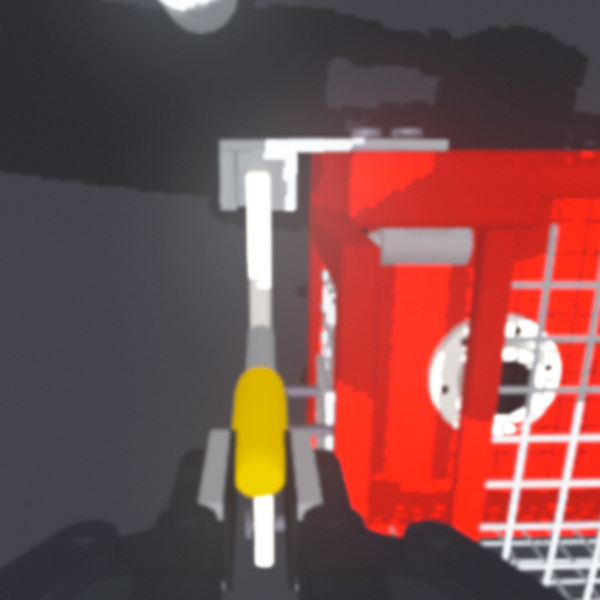

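Request:
arm_command:
  xyz:
    - [0.001,0,0]
    - [0.002,0.0005,0]
    - [0.003,0.001,0]
    - [0.004,0.001,0]
    - [0.005,0.001,0]
    - [0.006,0.001,0]
    - [0.007,0.0015,0]
    - [0.008,0.0015,0]
    - [0.009,0.0015,0]
    - [0.01,0.0015,0]
  delta_rot:
    - [0,0,0]
    - [0,0,0]
    - [0,0,-0.01]
    - [0,0,-0.01]
    - [0,0,-0.02]
    - [0,0,-0.02]
    - [0,0,-0.03]
    - [0,0,-0.03]
    - [0,0,-0.04]
    - [0,0,-0.04]
  fingers: [0,0,0,0,0,0,0,0,0,0]

```text
clock: 7.98
ee_pos: [0.5726, 0.1076, 0.2011]
tcp_rot: [[-0.035, 0.999, -0.008], [0.999, 0.035, -0.001], [-0.001, -0.008, -1.0]]
wrist_force: [-6.1, -3.9, -7.8]
opening: 0.0123
```

```bash
python3 st.py
```

```text
{'clock': 7.9833, 'ee_pos': [0.5726, 0.1076, 0.2011], 'wrist_force': [-6.0814, -3.8699, -7.8152], 'moment': [-0.5598, 0.9888, 0.0489], 'opening': 0.0123} yaw 0.035
```

Request:
arm_command:
  xyz:
    - [0.0005,0,0]
    - [0.001,0,0]
    - [0.0015,0,0]
    - [0.002,0,0]
    - [0.0025,0,0]
    - [0.003,0,0]
    - [0.0035,0,0]
    - [0.004,0,0]
    - [0.004,0,0]
    - [0.004,0,0]
  delta_rot:
    - [0,0,0]
    - [0,0,0]
    - [0,0,0]
    - [0,0,0]
    - [0,0,0]
    - [0,0,0]
    - [0,0,0]
    - [0,0,0]
    - [0,0,0]
    - [0,0,0]
  fingers: [0,0,0,0,0,0,0,0,0,0]

```text
clock: 8.82
ee_pos: [0.5748, 0.1079, 0.2012]
tcp_rot: [[-0.035, 0.999, -0.008], [0.999, 0.035, -0.0], [-0.0, -0.008, -1.0]]
wrist_force: [-6.6, -3.3, -7.0]
opening: 0.0124
```

```bash
python3 st.py
```

```text
{'clock': 8.8167, 'ee_pos': [0.5748, 0.1079, 0.2012], 'wrist_force': [-6.577, -3.3105, -6.9922], 'moment': [-0.4879, 1.0537, -0.0372], 'opening': 0.0124} yaw 0.036
```

Request:
arm_command:
  xyz:
    - [0.0005,0,0]
    - [0.001,0,0]
    - [0.0015,0,0]
    - [0.002,0,0]
    - [0.0025,0,0]
    - [0.003,0,0]
    - [0.003,0,0]
    - [0.003,0,0]
    - [0.003,0,0]
    - [0.003,0,0]
  delta_rot:
    - [0,0,0]
    - [0,0,0]
    - [0,0,0]
    - [0,0,0]
    - [0,0,0]
    - [0,0,0]
    - [0,0,0]
    - [0,0,0]
    - [0,0,0]
    - [0,0,0]
  fingers: [0,0,0,0,0,0,0,0,0,0]

```text
clock: 9.65
ee_pos: [0.5762, 0.1081, 0.2012]
tcp_rot: [[-0.036, 0.999, -0.009], [0.999, 0.036, -0.0], [0.0, -0.009, -1.0]]
wrist_force: [-8.3, -1.8, -6.3]
opening: 0.0122
```

```bash
python3 st.py
```

```text
{'clock': 9.65, 'ee_pos': [0.5762, 0.1081, 0.2012], 'wrist_force': [-8.3328, -1.8065, -6.3306], 'moment': [-0.3633, 1.3245, -0.0579], 'opening': 0.0122} yaw 0.036
```

Request:
arm_command:
  xyz:
    - [0,0.001,-0.0013]
    - [0,0.002,-0.0026]
    - [0,0.003,-0.004]
    - [0,0.004,-0.0053]
    - [0,0.0047,-0.0065]
    - [0.001,0.0047,-0.0065]
    - [0.002,0.0047,-0.0065]
    - [0.0025,0.0047,-0.0065]
    - [0.0025,0.0047,-0.0065]
    - [0.0025,0.0047,-0.0065]
  delta_rot:
    - [0,0,0]
    - [0,0,0]
    - [0,0,0]
    - [0,0,0]
    - [0,0,0]
    - [0,0,0]
    - [0,0,0]
    - [0,0,0]
    - [0,0,0]
    - [0,0,0]
  fingers: [0,0,0,0,0,0.1,0.16,0.2,0.2,0.2]

```text
clock: 10.48
ee_pos: [0.5771, 0.1116, 0.1979]
tcp_rot: [[-0.036, 0.999, -0.01], [0.999, 0.036, 0.001], [0.001, -0.01, -1.0]]
wrist_force: [-10.5, -1.0, -2.4]
opening: 0.0173
```

```bash
python3 st.py
```

```text
{'clock': 10.4833, 'ee_pos': [0.5771, 0.1116, 0.1979], 'wrist_force': [-10.4956, -1.0184, -2.3601], 'moment': [-0.1812, 1.8518, 0.0802], 'opening': 0.0173} yaw 0.036
```

Request:
arm_command:
  xyz:
    - [-0.0008,0,0]
    - [-0.0012,0.0005,-0.0005]
    - [-0.0012,0.001,-0.001]
    - [-0.0012,0.0015,-0.0015]
    - [-0.0012,0.0015,-0.002]
    - [-0.0012,0.002,-0.0025]
    - [-0.0012,0.0025,-0.003]
    - [-0.0012,0.003,-0.0035]
    - [-0.0012,0.003,-0.004]
    - [-0.0012,0.003,-0.004]
  delta_rot:
    - [0,0,0]
    - [0,0,0]
    - [0,0,0]
    - [0,0,0]
    - [0,0,0]
    - [0,0,0]
    - [0,0,0]
    - [0,0,0]
    - [0,0,0]
    - [0,0,0]
  fingers: [0.2,0.2,0.2,0.2,0.2,0.2,0.2,0.2,0.2,0.2]

```text
clock: 11.32
ee_pos: [0.577, 0.1136, 0.1959]
tcp_rot: [[-0.036, 0.999, -0.009], [0.999, 0.036, 0.001], [0.001, -0.009, -1.0]]
wrist_force: [-10.9, -0.7, -1.3]
opening: 0.0174
```

```bash
python3 st.py; python3 - <<'E'
from h import *; from station import *
c=capture("wrist"); w=c["frame"][:,:,::-1]; cv2.imwrite("pics/w5.png",cv2.resize(w[40:340,150:450],(600,600),interpolation=2))
E
```

```text
{'clock': 11.3167, 'ee_pos': [0.577, 0.1136, 0.1959], 'wrist_force': [-10.854, -0.7397, -1.2994], 'moment': [-0.0723, 1.692, 0.0187], 'opening': 0.0174} yaw 0.036
```

View pics/w5.png

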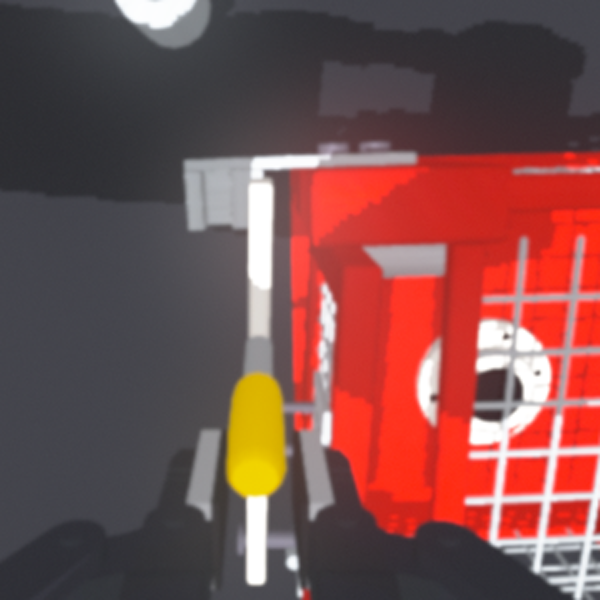

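Request:
arm_command:
  xyz:
    - [-0.0005,0,-0.001]
    - [-0.001,0,-0.0015]
    - [-0.002,0,-0.002]
    - [-0.003,0,-0.0025]
    - [-0.004,0,-0.0025]
    - [-0.005,0,-0.0025]
    - [-0.006,0,-0.0025]
    - [-0.007,0,-0.0025]
    - [-0.008,0,-0.0025]
    - [-0.008,0,-0.0025]
  delta_rot:
    - [0,0,0]
    - [0,0,0]
    - [0,0,0]
    - [0,0,0]
    - [0,0,0]
    - [0,0,0]
    - [0,0,0.01]
    - [0,0,0.02]
    - [0,0,0.03]
    - [0,0,0.03]
  fingers: [0.2,0.2,0.2,0.2,0.2,0.2,0.2,0.2,0.2,0.2]

```text
clock: 12.2
ee_pos: [0.5757, 0.1135, 0.1957]
tcp_rot: [[-0.059, 0.998, 0.0], [0.998, 0.059, 0.001], [0.001, 0.0, -1.0]]
wrist_force: [-5.7, 1.6, 1.4]
opening: 0.0167
```

```bash
python3 st.py
```

```text
{'clock': 12.2, 'ee_pos': [0.5757, 0.1135, 0.1957], 'wrist_force': [-5.7011, 1.6106, 1.3746], 'moment': [0.424, 0.9071, 0.0138], 'opening': 0.0167} yaw 0.06
```

Request:
arm_command:
  xyz:
    - [-0.001,0,0]
    - [-0.002,0,0]
    - [-0.003,0,0]
    - [-0.004,0,0]
    - [-0.005,0,0]
    - [-0.006,0,0]
    - [-0.007,0,0]
    - [-0.008,0,0]
    - [-0.008,0,0]
    - [-0.008,0,0]
  delta_rot:
    - [0,0,0]
    - [0,0,0]
    - [0,0,0]
    - [0,0,0]
    - [0,0,0.01]
    - [0,0,0.01]
    - [0,0,0.02]
    - [0,0,0.03]
    - [0,0,0.03]
    - [0,0,0.03]
  fingers: [0.2,0.2,0.2,0.2,0.2,0.2,0.2,0.2,0.2,0.2]

```text
clock: 13.03
ee_pos: [0.5713, 0.1126, 0.1953]
tcp_rot: [[-0.082, 0.997, 0.001], [0.997, 0.082, -0.0], [-0.001, 0.001, -1.0]]
wrist_force: [-2.1, 0.0, 2.0]
opening: 0.0169
```

```bash
python3 st.py
```

```text
{'clock': 13.0333, 'ee_pos': [0.5713, 0.1126, 0.1953], 'wrist_force': [-2.0851, 0.0304, 2.0396], 'moment': [0.0315, 0.4017, -0.0225], 'opening': 0.0169} yaw 0.082
```

Request:
arm_command:
  xyz:
    - [-0.001,0,0]
    - [-0.001,0,0]
    - [-0.002,0,-0.0005]
    - [-0.002,0,-0.0005]
    - [-0.003,0,-0.001]
    - [-0.003,0,-0.001]
    - [-0.004,0,-0.001]
    - [-0.004,0,-0.001]
    - [-0.004,0,-0.001]
    - [-0.004,0,-0.001]
  delta_rot:
    - [0,0,0]
    - [0,0,0]
    - [0,0,0]
    - [0,0,0]
    - [0,0,0]
    - [0,0,0]
    - [0,0,0]
    - [0,0,0.01]
    - [0,0,0.01]
    - [0,0,0.01]
  fingers: [0.2,0.2,0.2,0.2,0.2,0.2,0.2,0.2,0.2,0.2]

```text
clock: 13.87
ee_pos: [0.5685, 0.1128, 0.1944]
tcp_rot: [[-0.09, 0.996, -0.0], [0.996, 0.09, -0.0], [-0.0, -0.0, -1.0]]
wrist_force: [-1.4, -1.8, 0.9]
opening: 0.0174
```

```bash
python3 st.py;python3 - <<'E'
from h import *; from station import *
c=capture("wrist"); w=c["frame"][:,:,::-1]; cv2.imwrite("pics/w6.png",cv2.resize(w[40:340,150:450],(600,600),interpolation=2))
E
```

```text
{'clock': 13.8667, 'ee_pos': [0.5685, 0.1128, 0.1944], 'wrist_force': [-1.4421, -1.7934, 0.8793], 'moment': [-0.1994, 0.2934, 0.0031], 'opening': 0.0174} yaw 0.09
```

View pics/w6.png

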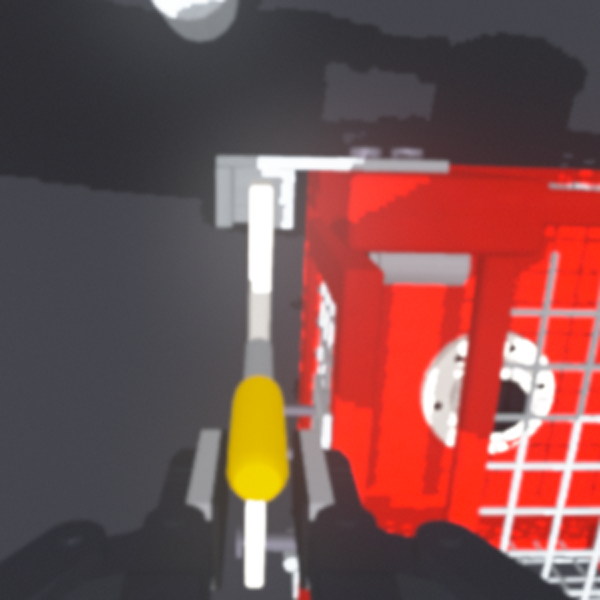

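Request:
arm_command:
  xyz:
    - [-0.0005,0,0]
    - [-0.001,0,0]
    - [-0.0015,0,-0.0003]
    - [-0.002,0,-0.0005]
    - [-0.0025,0,-0.0007]
    - [-0.003,0,-0.001]
    - [-0.0035,0,-0.001]
    - [-0.004,0,-0.001]
    - [-0.0045,0,-0.001]
    - [-0.0045,0,-0.001]
  delta_rot:
    - [0,0,0]
    - [0,0,0]
    - [0,0,0]
    - [0,0,0]
    - [0,0,0]
    - [0,0,0]
    - [0,0,0]
    - [0,0,0.01]
    - [0,0,0.01]
    - [0,0,0.01]
  fingers: [0.2,0.2,0.2,0.2,0.2,0.2,0.2,0.2,0.2,0.2]

```text
clock: 14.75
ee_pos: [0.5658, 0.1129, 0.1938]
tcp_rot: [[-0.098, 0.995, -0.0], [0.995, 0.098, 0.0], [0.0, -0.0, -1.0]]
wrist_force: [-1.6, -0.9, 0.6]
opening: 0.017
```

```bash
cat >kn.py <<'E'
from h import *; from station import *
c=capture("wrist"); f=c["frame"].astype(int); y=(f[...,0]>130)&(f[...,1]>90)&(f[...,2]<90); y[:,:240]=0;y[:,320:]=0
r,q=np.nonzero(y); print("knob rows",r.min(),r.max(),"cols",q.min(),q.max(), "area",len(r))
g=f.min(2)>225; g[:,:255]=0; g[:,300:]=0; g[:100]=0; g[190:]=0
for R in (145,160,175): qq=np.nonzero(g[R])[0]; print(R,(qq.min(),qq.max()) if len(qq) else None,end=' ')
cv2.imwrite("pics/last.png",cv2.resize(c["frame"][40:340,150:450,::-1],(600,600),interpolation=2))
E
python3 st.py; python3 kn.py; python3 - <<'E'
import cv2,numpy as np
f=cv2.imread("pics/w6.png").astype(int)[::2,::2]; y=(f[...,2]>130)&(f[...,1]>90)&(f[...,0]<90);r,q=np.nonzero(y); k=(q+150>240)&(q+150<320);print("w6 rows",r[k].min()+40,r[k].max()+40,q[k].min()+150,q[k].max()+150)
E
```

```text
{'clock': 14.75, 'ee_pos': [0.5658, 0.1129, 0.1938], 'wrist_force': [-1.5716, -0.8818, 0.5766], 'moment': [-0.1441, 0.2811, -0.0375], 'opening': 0.017} yaw 0.098
knob rows 182 291 cols 263 309 area 1669
145 (np.int64(274), np.int64(299)) 160 (np.int64(274), np.int64(284)) 175 (np.int64(274), np.int64(284)) w6 rows 191 291 263 315
```

Request:
arm_command:
  xyz:
    - [-0.0005,0,0]
    - [-0.001,0,0]
    - [-0.0015,0,-0.0005]
    - [-0.002,0,-0.001]
    - [-0.0025,0,-0.0015]
    - [-0.003,0,-0.002]
    - [-0.0035,0,-0.002]
    - [-0.004,0,-0.002]
    - [-0.004,0,-0.002]
    - [-0.004,0,-0.002]
  delta_rot:
    - [0,0,0]
    - [0,0,0]
    - [0,0,0]
    - [0,0,0]
    - [0,0,0]
    - [0,0,0]
    - [0,0,0]
    - [0,0,0.01]
    - [0,0,0.01]
    - [0,0,0.01]
  fingers: [0.2,0.2,0.2,0.2,0.2,0.2,0.2,0.2,0.2,0.2]

```text
clock: 15.63
ee_pos: [0.5635, 0.113, 0.1927]
tcp_rot: [[-0.105, 0.994, -0.0], [0.994, 0.105, 0.0], [0.0, -0.0, -1.0]]
wrist_force: [-1.5, 2.1, 0.6]
opening: 0.0172
```

```bash
python3 st.py; python3 kn.py
```

```text
{'clock': 15.6333, 'ee_pos': [0.5635, 0.113, 0.1927], 'wrist_force': [-1.4894, 2.0631, 0.6225], 'moment': [0.3255, 0.4788, 0.0266], 'opening': 0.0172} yaw 0.106
knob rows 184 290 cols 263 316 area 1652
145 (np.int64(273), np.int64(299)) 160 (np.int64(274), np.int64(284)) 175 (np.int64(274), np.int64(284))
```

```bash
python3 - <<'E'
from h import *; from station import *
c=capture("wrist"); f=c["frame"].astype(int); p=np.load("p.npy")
for col in (276,279,282):print(col,[(r,f[r,col].tolist()) for r in range(112,150,3)])
for th in (.01,.03,.05):
  for b in (0,.078): print(th,b,"tip",proj(c,bar(p,th,b,[0,.161,.009])).round(1),"knobtop",proj(c,bar(p,th,b,[0,.1,.093])).round(1),"slot-15.. nose top",proj(c,cage(p,[-.028-.0085,.124,.138])).round(1))
print([f[128,x].sum()//3 for x in range(250,310,2)]);print([f[118,x].sum()//3 for x in range(250,310,2)])
E
```

```text
276 [(112, [74, 73, 76]), (115, [76, 75, 78]), (118, [118, 120, 124]), (121, [174, 178, 183]), (124, [171, 174, 179]), (127, [179, 183, 189]), (130, [184, 187, 190]), (133, [219, 217, 213]), (136, [255, 255, 255]), (139, [255, 255, 255]), (142, [255, 255, 255]), (145, [255, 255, 255]), (148, [255, 255, 255])]
279 [(112, [75, 75, 78]), (115, [77, 76, 79]), (118, [142, 145, 149]), (121, [242, 245, 247]), (124, [224, 228, 232]), (127, [181, 185, 190]), (130, [186, 189, 191]), (133, [219, 217, 212]), (136, [255, 255, 255]), (139, [255, 255, 255]), (142, [255, 255, 255]), (145, [255, 255, 255]), (148, [255, 255, 255])]
282 [(112, [75, 74, 78]), (115, [78, 77, 80]), (118, [152, 155, 159]), (121, [251, 253, 253]), (124, [244, 246, 248]), (127, [183, 187, 193]), (130, [185, 188, 191]), (133, [216, 213, 209]), (136, [255, 255, 255]), (139, [255, 255, 255]), (142, [255, 255, 255]), (145, [255, 255, 255]), (148, [255, 255, 255])]
0.01 0 tip [280.8 132.2] knobtop [279.2 262.2] slot-15.. nose top [272.4 140.7]
0.01 0.078 tip [280.8 135. ] knobtop [278.9 282.5] slot-15.. nose top [272.4 140.7]
0.0
[... 509 characters left out ...]
5), np.int64(184), np.int64(186), np.int64(186), np.int64(187), np.int64(191), np.int64(197), np.int64(223), np.int64(252), np.int64(253), np.int64(253), np.int64(252), np.int64(253), np.int64(253), np.int64(252), np.int64(244), np.int64(118), np.int64(92)]
[np.int64(65), np.int64(66), np.int64(67), np.int64(68), np.int64(70), np.int64(70), np.int64(72), np.int64(74), np.int64(101), np.int64(123), np.int64(127), np.int64(120), np.int64(118), np.int64(120), np.int64(129), np.int64(161), np.int64(155), np.int64(142), np.int64(140), np.int64(134), np.int64(129), np.int64(121), np.int64(114), np.int64(111), np.int64(111), np.int64(107), np.int64(101), np.int64(101), np.int64(100), np.int64(101)]
```

View pics/last.png

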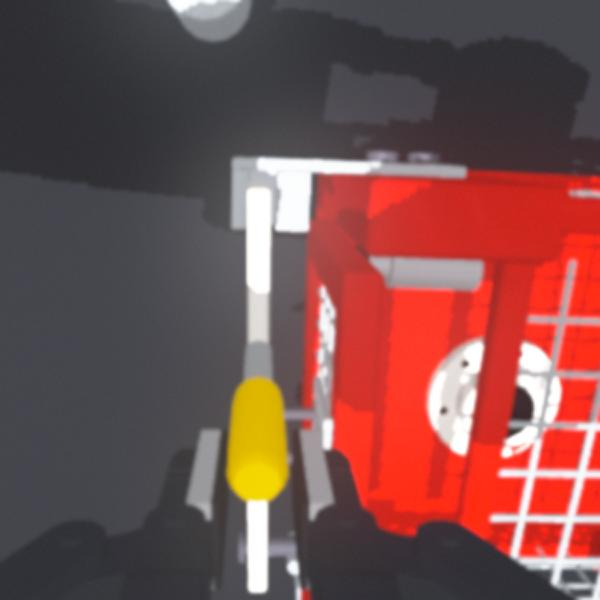

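Request:
arm_command:
  xyz:
    - [0,0,-0.0005]
    - [0,0.0005,-0.001]
    - [0,0.001,-0.0015]
    - [0,0.001,-0.002]
    - [0,0.0015,-0.0025]
    - [0,0.002,-0.003]
    - [0,0.0025,-0.0035]
    - [0,0.003,-0.004]
    - [0,0.0035,-0.005]
    - [0,0.0035,-0.005]
  delta_rot:
    - [0,0,0]
    - [0,0,0]
    - [0,0,0]
    - [0,0,0]
    - [0,0,0]
    - [0,0,0]
    - [0,0,0]
    - [0,0,0]
    - [0,0,0]
    - [0,0,0]
  fingers: [0.2,0.2,0.2,0.2,0.2,0.2,0.2,0.2,0.2,0.2]

```text
clock: 16.57
ee_pos: [0.5633, 0.1151, 0.1895]
tcp_rot: [[-0.105, 0.994, -0.001], [0.994, 0.105, 0.0], [0.0, -0.0, -1.0]]
wrist_force: [-5.0, 1.7, 0.8]
opening: 0.0168
```

```bash
cat >fit.py <<'E'
# measure knob top-front row and bar column in wrist picture, solve for (th,b)
from h import *; from station import *
c=capture("wrist"); f=c["frame"].astype(int); p=np.load("p.npy")
y=(f[...,0]>130)&(f[...,1]>90)&(f[...,2]<90); y=y.astype(np.uint8); n,l,s,_=cv2.connectedComponentsWithStats(y); i=[k for k in range(1,n) if s[k,4]>600][0]
x0,y0,w,h=s[i,:4]; print("knob cols",x0,x0+w-1,"rows",y0,y0+h-1)
row=y0+h-1-8.; col=x0+(w-1)/2
r=least_squares(lambda v:proj(c,bar(p,v[0],v[1],[0,.1,.093]))-[col,row],[0.02,.04]); print("theta,b",r.x.round(3))
R=150; print("bar",[k for k in range(250,310) if f[R,k].min()>225][::9], "row128",[int(f[128,x].sum()//3) for x in range(260,308,2)])
cv2.imwrite("pics/last.png",cv2.resize(c["frame"][40:340,150:450,::-1],(600,600),interpolation=2))
E
python3 st.py; python3 fit.py
```

```text
{'clock': 16.5667, 'ee_pos': [0.5633, 0.1151, 0.1895], 'wrist_force': [-4.9844, 1.7062, 0.7755], 'moment': [0.3738, 0.734, -0.0371], 'opening': 0.0168} yaw 0.106
knob cols 263 294 rows 230 289
theta,b [0.011 0.046]
bar [273, 282, 295] row128 [69, 70, 79, 149, 177, 176, 172, 172, 181, 202, 225, 227, 241, 251, 247, 245, 246, 247, 247, 249, 249, 248, 248, 250]
```

Request:
arm_command:
  xyz:
    - [0,0.0005,-0.001]
    - [0,0.001,-0.002]
    - [0,0.0015,-0.003]
    - [0,0.002,-0.004]
    - [0,0.0025,-0.005]
    - [0,0.003,-0.006]
    - [0,0.0035,-0.007]
    - [0,0.004,-0.008]
    - [0,0.0045,-0.008]
    - [0,0.0045,-0.008]
  delta_rot:
    - [0,0,0]
    - [0,0,0]
    - [0,0,0]
    - [0,0,0]
    - [0,0,0]
    - [0,0,0]
    - [0,0,0]
    - [0,0,0]
    - [0,0,0]
    - [0,0,0]
  fingers: [0.2,0.2,0.2,0.2,0.2,0.2,0.2,0.2,0.2,0.2]

```text
clock: 17.45
ee_pos: [0.5638, 0.1172, 0.1852]
tcp_rot: [[-0.105, 0.994, 0.001], [0.994, 0.105, -0.001], [-0.001, 0.001, -1.0]]
wrist_force: [-4.0, -0.4, 2.3]
opening: 0.017
```

```bash
python3 st.py; python3 fit.py
```

```text
{'clock': 17.45, 'ee_pos': [0.5638, 0.1172, 0.1852], 'wrist_force': [-3.9581, -0.3953, 2.3032], 'moment': [-0.0518, 0.7385, 0.0298], 'opening': 0.017} yaw 0.105
knob cols 263 294 rows 230 287
theta,b [0.007 0.009]
bar [273, 282, 293, 302] row128 [75, 78, 121, 173, 178, 179, 180, 181, 187, 247, 253, 253, 253, 253, 253, 253, 253, 253, 253, 253, 253, 253, 252, 252]
```

Request:
arm_command:
  xyz:
    - [0,0.0003,-0.0005]
    - [0,0.0005,-0.001]
    - [0,0.0008,-0.0015]
    - [0,0.001,-0.002]
    - [0,0.001,-0.0025]
    - [0,0.001,-0.0025]
    - [0,0.001,-0.0025]
    - [0,0.001,-0.0025]
    - [0,0.001,-0.0025]
    - [0,0.001,-0.0025]
  delta_rot:
    - [0,0,0]
    - [0,0,0]
    - [0,0,0]
    - [0,0,0]
    - [0,0,0]
    - [0,0,0]
    - [0,0,0]
    - [0,0,0]
    - [0,0,0]
    - [0,0,0]
  fingers: [0.2,0.2,0.2,0.2,0.2,0.2,0.2,0.2,0.25,0.3]

```text
clock: 18.33
ee_pos: [0.564, 0.1185, 0.1834]
tcp_rot: [[-0.105, 0.994, 0.001], [0.994, 0.105, 0.001], [0.0, 0.001, -1.0]]
wrist_force: [-0.4, 0.1, 1.1]
opening: 0.0254
```

```bash
python3 st.py; python3 fit.py
```

```text
{'clock': 18.3333, 'ee_pos': [0.564, 0.1185, 0.1834], 'wrist_force': [-0.3956, 0.0715, 1.0533], 'moment': [0.0095, -0.0093, -0.001], 'opening': 0.0254} yaw 0.105
knob cols 260 292 rows 233 292
theta,b [0.013 0.011]
bar [272, 281, 293, 302] row128 [76, 83, 150, 178, 181, 181, 179, 178, 184, 240, 249, 248, 248, 248, 247, 245, 243, 242, 245, 245, 240, 228, 225, 222]
```

Request:
arm_command:
  xyz:
    - [0,0,0]
    - [0,0,0]
    - [0,0,0.02]
    - [0,0,0.05]
    - [0,0,0.08]
    - [0,0,0.1]
    - [0,0,0.1]
    - [0,0,0.1]
    - [0,0,0.1]
    - [0,0,0.1]
  delta_rot:
    - [0,0,0]
    - [0,0,0]
    - [0,0,0]
    - [0,0,0]
    - [0,0,0]
    - [0,0,0]
    - [0,0,0]
    - [0,0,0]
    - [0,0,0]
    - [0,0,0]
  fingers: [0.4,0.5,0.5,0.5,0.5,0.5,0.3,0,0,0]

```text
clock: 19.22
ee_pos: [0.5628, 0.1183, 0.2419]
tcp_rot: [[-0.105, 0.994, -0.003], [0.994, 0.105, 0.0], [0.0, -0.002, -1.0]]
wrist_force: [-0.4, -1.0, -0.5]
opening: -0.0
```

```bash
python3 st.py; python3 fit.py; python3 -c "
from h import *;p=np.load('p.npy');print(bar(p,.012,0,[0,.1,.093]))"
```

```text
{'clock': 19.2167, 'ee_pos': [0.5628, 0.1183, 0.2419], 'wrist_force': [-0.4475, -0.9963, -0.4973], 'moment': [-0.0324, -0.0363, 0.0296], 'opening': -0.0} yaw 0.105
knob cols 267 291 rows 206 244
theta,b [0.012 0.004]
bar [278, 289, 298] row128 [68, 71, 71, 72, 106, 163, 172, 179, 178, 180, 177, 181, 241, 250, 250, 250, 250, 251, 252, 251, 251, 252, 253, 252]
[0.56351014 0.11895824 0.22578933]
```

Request:
arm_command:
  xyz:
    - [0.001,0.001,-0.01]
    - [0.001,0.001,-0.018]
    - [0.001,0.001,-0.019]
    - [0.001,0.001,-0.02]
    - [0.001,0.001,-0.021]
    - [0.001,0.001,-0.022]
    - [0.001,0.001,-0.023]
    - [0.001,0.001,-0.0235]
    - [0.001,0.001,-0.0235]
    - [0.001,0.001,-0.0235]
  delta_rot:
    - [0,0,0]
    - [0,0,0]
    - [0,0,0]
    - [0,0,0]
    - [0,0,0]
    - [0,0,0]
    - [0,0,0]
    - [0,0,0]
    - [0,0,0]
    - [0,0,0]
  fingers: [0,0,0,0,0,0,0,0,0,0]

```text
clock: 20.1
ee_pos: [0.5642, 0.1189, 0.2294]
tcp_rot: [[-0.105, 0.994, 0.0], [0.994, 0.105, -0.0], [-0.0, 0.0, -1.0]]
wrist_force: [0.7, 1.0, -0.6]
opening: 0.0002
```

```bash
python3 st.py
```

```text
{'clock': 20.1, 'ee_pos': [0.5642, 0.1189, 0.2294], 'wrist_force': [0.7308, 1.0198, -0.6465], 'moment': [-0.0335, 0.0164, 0.0164], 'opening': 0.0002} yaw 0.105
```

Request:
arm_command:
  xyz:
    - [0,0,-0.0004]
    - [0,0,-0.0008]
    - [0,0,-0.0012]
    - [0,0,-0.0016]
    - [0,0,-0.002]
    - [0,0,-0.0024]
    - [0,0,-0.0028]
    - [0,0,-0.0032]
    - [0,0,-0.0035]
    - [0,0,-0.0035]
  delta_rot:
    - [0,0,0]
    - [0,0,0]
    - [0,0,0]
    - [0,0,0]
    - [0,0,0]
    - [0,0,0]
    - [0,0,0]
    - [0,0,0]
    - [0,0,0]
    - [0,0,0]
  fingers: [0,0,0,0,0,0,0,0,0,0]

```text
clock: 20.93
ee_pos: [0.5641, 0.1189, 0.2271]
tcp_rot: [[-0.105, 0.994, -0.0], [0.994, 0.105, -0.0], [-0.0, -0.0, -1.0]]
wrist_force: [-0.2, 0.9, 0.4]
opening: 0.0002
```

```bash
python3 st.py
```

```text
{'clock': 20.9333, 'ee_pos': [0.5641, 0.1189, 0.2271], 'wrist_force': [-0.2059, 0.929, 0.4472], 'moment': [-0.0914, 0.02, -0.0018], 'opening': 0.0002} yaw 0.105
```

Another 1 mm to confirm firm contact.

Request:
arm_command:
  xyz:
    - [0,0,-0.0004]
    - [0,0,-0.0008]
    - [0,0,-0.0012]
    - [0,0,-0.0016]
    - [0,0,-0.002]
    - [0,0,-0.002]
    - [0,0,-0.002]
    - [0,0,-0.002]
    - [0,0,-0.002]
    - [0,0,-0.002]
  delta_rot:
    - [0,0,0]
    - [0,0,0]
    - [0,0,0]
    - [0,0,0]
    - [0,0,0]
    - [0,0,0]
    - [0,0,0]
    - [0,0,0]
    - [0,0,0]
    - [0,0,0]
  fingers: [0,0,0,0,0,0,0,0,0,0]

```text
clock: 21.77
ee_pos: [0.5642, 0.1189, 0.226]
tcp_rot: [[-0.105, 0.994, -0.0], [0.994, 0.105, 0.0], [0.0, -0.0, -1.0]]
wrist_force: [-0.2, 0.3, -0.4]
opening: 0.0001
```

```bash
python3 st.py
```

```text
{'clock': 21.7667, 'ee_pos': [0.5642, 0.1189, 0.226], 'wrist_force': [-0.2123, 0.304, -0.3604], 'moment': [0.0177, -0.011, -0.0172], 'opening': 0.0001} yaw 0.105
```

Request:
arm_command:
  xyz:
    - [0,0,-0.0004]
    - [0,0,-0.0008]
    - [0,0,-0.0012]
    - [0,0,-0.0016]
    - [0,0,-0.002]
    - [0,0,-0.0024]
    - [0,0,-0.0028]
    - [0,0,-0.003]
    - [0,0,-0.003]
    - [0,0,-0.003]
  delta_rot:
    - [0,0,0]
    - [0,0,0]
    - [0,0,0]
    - [0,0,0]
    - [0,0,0]
    - [0,0,0]
    - [0,0,0]
    - [0,0,0]
    - [0,0,0]
    - [0,0,0]
  fingers: [0,0,0,0,0,0,0,0,0,0]

```text
clock: 22.6
ee_pos: [0.5641, 0.1189, 0.2242]
tcp_rot: [[-0.105, 0.994, -0.0], [0.994, 0.105, -0.0], [-0.0, -0.0, -1.0]]
wrist_force: [-1.0, -0.1, -0.4]
opening: 0.0002
```

```bash
python3 st.py; python3 fit.py
```

```text
{'clock': 22.6, 'ee_pos': [0.5641, 0.1189, 0.2242], 'wrist_force': [-1.0401, -0.1453, -0.4138], 'moment': [-0.002, -0.0379, -0.0311], 'opening': 0.0002} yaw 0.105
knob cols 264 289 rows 213 256
theta,b [0.012 0.006]
bar [276, 288, 297] row128 [70, 71, 76, 134, 175, 178, 178, 179, 179, 179, 182, 228, 252, 253, 253, 253, 253, 253, 252, 252, 252, 252, 252, 252]
```

Request:
arm_command:
  xyz:
    - [0,0,-0.0004]
    - [0,0,-0.0008]
    - [0,0,-0.0012]
    - [0,0,-0.0016]
    - [0,0,-0.002]
    - [0,0,-0.0024]
    - [0,0,-0.0028]
    - [0,0,-0.0032]
    - [0,0,-0.0036]
    - [0,0,-0.004]
  delta_rot:
    - [0,0,0]
    - [0,0,0]
    - [0,0,0]
    - [0,0,0]
    - [0,0,0]
    - [0,0,0]
    - [0,0,0]
    - [0,0,0]
    - [0,0,0]
    - [0,0,0]
  fingers: [0,0,0,0,0,0,0,0,0,0]

```text
clock: 23.48
ee_pos: [0.5642, 0.1189, 0.2218]
tcp_rot: [[-0.105, 0.994, 0.0], [0.994, 0.105, -0.0], [-0.0, 0.0, -1.0]]
wrist_force: [0.2, 0.2, 0.1]
opening: 0.0003
```

```bash
python3 st.py; python3 fit.py
```

```text
{'clock': 23.4833, 'ee_pos': [0.5642, 0.1189, 0.2218], 'wrist_force': [0.2001, 0.1512, 0.1136], 'moment': [0.0077, -0.0094, -0.0339], 'opening': 0.0003} yaw 0.105
knob cols 263 289 rows 214 255
theta,b [ 0.014 -0.008]
bar [276, 288, 297] row128 [71, 71, 76, 133, 174, 177, 179, 179, 180, 180, 181, 222, 252, 253, 253, 253, 253, 252, 252, 252, 252, 252, 252, 252]
```

View pics/last.png

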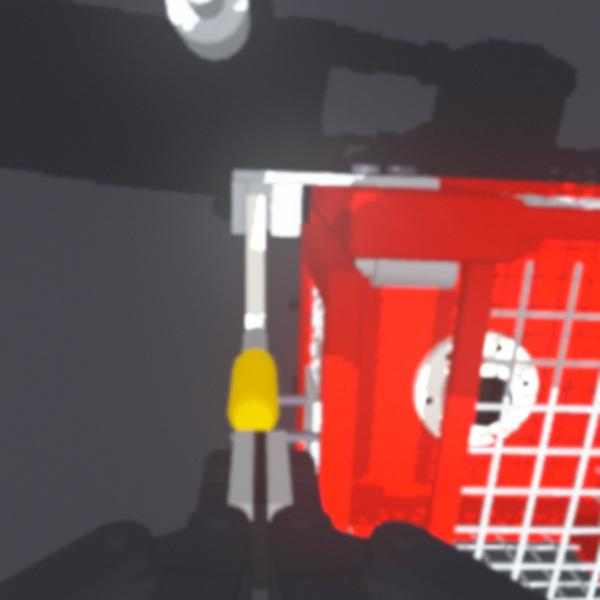

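Request:
arm_command:
  xyz:
    - [0,0,-0.0005]
    - [0,0,-0.001]
    - [0,0,-0.0015]
    - [0,0,-0.002]
    - [0,0,-0.0025]
    - [0,0,-0.003]
    - [0,0,-0.0035]
    - [0,0,-0.004]
    - [0,0,-0.0045]
    - [0,0,-0.005]
  delta_rot:
    - [0,0,0]
    - [0,0,0]
    - [0,0,0]
    - [0,0,0]
    - [0,0,0]
    - [0,0,0]
    - [0,0,0]
    - [0,0,0]
    - [0,0,0]
    - [0,0,0]
  fingers: [0,0,0,0,0,0,0,0,0,0]

```text
clock: 24.37
ee_pos: [0.5641, 0.1189, 0.2188]
tcp_rot: [[-0.105, 0.994, -0.0], [0.994, 0.105, 0.0], [0.0, -0.0, -1.0]]
wrist_force: [0.1, -0.2, 0.2]
opening: 0.0001
```

```bash
python3 st.py; python3 fit.py
```

```text
{'clock': 24.3667, 'ee_pos': [0.5641, 0.1189, 0.2188], 'wrist_force': [0.1429, -0.1734, 0.1679], 'moment': [-0.0307, 0.0583, -0.0216], 'opening': 0.0001} yaw 0.105
knob cols 263 289 rows 216 255
theta,b [ 0.014 -0.018]
bar [276, 288, 297] row128 [70, 71, 78, 152, 178, 178, 178, 179, 179, 180, 182, 222, 252, 253, 253, 253, 252, 253, 252, 252, 252, 252, 252, 252]
```

Request:
arm_command:
  xyz:
    - [0,0,-0.0005]
    - [0,0,-0.001]
    - [0,0,-0.0015]
    - [0,0,-0.002]
    - [0,0,-0.0025]
    - [0,0,-0.003]
    - [0,0,-0.0035]
    - [0,0,-0.004]
    - [0,0,-0.0045]
    - [0,0,-0.005]
  delta_rot:
    - [0,0,0]
    - [0,0,0]
    - [0,0,0]
    - [0,0,0]
    - [0,0,0]
    - [0,0,0]
    - [0,0,0]
    - [0,0,0]
    - [0,0,0]
    - [0,0,0]
  fingers: [0,0,0,0,0,0,0,0,0,0]

```text
clock: 25.25
ee_pos: [0.5642, 0.1189, 0.2158]
tcp_rot: [[-0.105, 0.994, 0.0], [0.994, 0.105, -0.0], [-0.0, 0.0, -1.0]]
wrist_force: [-0.6, 0.9, -0.1]
opening: 0.0001
```

```bash
python3 st.py; python3 fit.py
```

```text
{'clock': 25.25, 'ee_pos': [0.5642, 0.1189, 0.2158], 'wrist_force': [-0.6396, 0.8563, -0.1337], 'moment': [0.0106, 0.0207, -0.0347], 'opening': 0.0001} yaw 0.105
knob cols 263 289 rows 217 257
theta,b [ 0.014 -0.018]
bar [276, 288, 297] row128 [72, 72, 79, 149, 178, 180, 180, 180, 181, 187, 245, 253, 253, 253, 253, 253, 253, 252, 252, 252, 252, 252, 252, 252]
```

Request:
arm_command:
  xyz:
    - [0,0,-0.0007]
    - [0,0,-0.0014]
    - [0,0,-0.0021]
    - [0,0,-0.0028]
    - [0,0,-0.0035]
    - [0,0,-0.004]
    - [0,0,-0.0045]
    - [0,0,-0.005]
    - [0,0,-0.0055]
    - [0,0,-0.006]
  delta_rot:
    - [0,0,0]
    - [0,0,0]
    - [0,0,0]
    - [0,0,0]
    - [0,0,0]
    - [0,0,0]
    - [0,0,0]
    - [0,0,0]
    - [0,0,0]
    - [0,0,0]
  fingers: [0,0,0,0,0,0,0,0,0,0]

```text
clock: 26.13
ee_pos: [0.5641, 0.1189, 0.2122]
tcp_rot: [[-0.105, 0.994, -0.0], [0.994, 0.105, 0.0], [0.0, -0.0, -1.0]]
wrist_force: [0.5, -0.5, 0.1]
opening: -0.0001
```

```bash
python3 st.py; python3 fit.py
```

```text
{'clock': 26.1333, 'ee_pos': [0.5641, 0.1189, 0.2122], 'wrist_force': [0.4604, -0.4509, 0.0794], 'moment': [0.0641, -0.012, -0.0163], 'opening': -0.0001} yaw 0.105
knob cols 263 290 rows 219 260
theta,b [ 0.012 -0.016]
bar [274, 286, 295] row128 [72, 73, 84, 153, 179, 180, 181, 180, 180, 186, 245, 253, 253, 253, 253, 253, 252, 252, 252, 252, 252, 252, 249, 249]
```

```bash
python3 - <<'E'
from h import *; from station import *
c=capture("wrist"); p=np.load("p.npy"); o=observe(); e=np.array(o["ee_pos"]); a=np.array(o["tcp_rot"])[:,0]
for b in (0,.03): print(b,"top",proj(c,bar(p,.012,b,[0,.1,.093])).round(1),"bot",proj(c,bar(p,.012,b,[0,.1,.045])).round(1),"tip",proj(c,bar(p,.012,b,[0,.161,.009])).round(1))
print("x axis",a,[proj(c,e+[0,0,z]+k*a).round().tolist() for z in(0,.02,.04) for k in(-.011,0,.011)])
f=c["frame"]
for r in range(205,300,4): print(r,[f[r,x].tolist() for x in (256,268,276,284,296)])
E
```

```text
0 top [276.5 255.5] bot [277.1 226.3] tip [278.5 138.3]
0.03 top [276.4 262.2] bot [277.1 229.5] tip [278.4 139.2]
x axis [-1.05318617e-01  9.94438529e-01  2.39016705e-05] [[278.0, 262.0], [278.0, 246.0], [278.0, 230.0], [277.0, 278.0], [277.0, 261.0], [277.0, 243.0], [277.0, 298.0], [277.0, 279.0], [277.0, 260.0]]
205 [[82, 78, 84], [86, 80, 85], [255, 255, 255], [97, 84, 89], [98, 80, 84]]
209 [[81, 77, 82], [85, 79, 83], [152, 150, 153], [100, 89, 93], [98, 79, 84]]
213 [[81, 77, 82], [86, 79, 83], [151, 149, 153], [105, 95, 98], [99, 79, 83]]
217 [[82, 78, 83], [86, 78, 82], [165, 154, 135], [107, 97, 101], [99, 78, 82]]
221 [[81, 76, 81], [104, 91, 77], [220, 181, 0], [162, 133, 66], [100, 78, 82]]
225 [[81, 77, 81], [198, 163, 5], [221, 181, 0], [218, 177, 0], [99, 76, 80]]
229 [[80, 76, 81], [212, 174, 0], [222, 183, 0], [219, 178, 0], [98, 75, 80]]
233 [[80, 75, 79], [216, 176, 0], [222, 183, 0], [219, 178, 0], [91, 64, 66]]
237 [[80, 75, 80], [218, 178, 0], [222, 182, 0], [220, 179, 0], [93, 66, 68]]
241 [[79, 75, 79], [219, 179, 0], [224, 185, 0], [220, 179, 0], [114, 94, 1
[... 467 characters left out ...]
48, 141, 145], [103, 83, 91]]
269 [[59, 54, 58], [156, 153, 157], [123, 117, 120], [143, 136, 139], [82, 56, 60]]
273 [[62, 56, 60], [156, 153, 157], [122, 116, 119], [143, 136, 140], [84, 62, 65]]
277 [[58, 54, 58], [156, 153, 157], [117, 112, 115], [141, 136, 139], [85, 66, 69]]
281 [[59, 55, 60], [155, 154, 158], [114, 109, 112], [137, 131, 135], [90, 74, 78]]
285 [[57, 53, 58], [155, 154, 157], [113, 108, 112], [137, 133, 136], [95, 82, 86]]
289 [[56, 52, 57], [156, 155, 158], [110, 106, 109], [136, 131, 135], [109, 98, 103]]
293 [[56, 53, 58], [115, 112, 117], [124, 120, 124], [156, 153, 157], [75, 60, 65]]
297 [[55, 52, 57], [58, 52, 57], [123, 120, 124], [148, 144, 149], [66, 51, 56]]
```

Request:
arm_command:
  xyz:
    - [0,0,-0.0008]
    - [0,0,-0.0016]
    - [0,0,-0.0024]
    - [0,0,-0.0032]
    - [0,0,-0.004]
    - [0,0,-0.0048]
    - [0,0,-0.0056]
    - [0,0,-0.0064]
    - [0,0,-0.0072]
    - [0,0,-0.008]
  delta_rot:
    - [0,0,0]
    - [0,0,0]
    - [0,0,0]
    - [0,0,0]
    - [0,0,0]
    - [0,0,0]
    - [0,0,0]
    - [0,0,0]
    - [0,0,0]
    - [0,0,0]
  fingers: [0,0,0,0,0,0,0,0,0,0]

```text
clock: 27.07
ee_pos: [0.5641, 0.1189, 0.2074]
tcp_rot: [[-0.105, 0.994, -0.0], [0.994, 0.105, 0.0], [0.0, -0.0, -1.0]]
wrist_force: [-1.4, -0.5, -0.4]
opening: 0.0001
```

```bash
python3 st.py; python3 fit.py
```

```text
{'clock': 27.0667, 'ee_pos': [0.5641, 0.1189, 0.2074], 'wrist_force': [-1.3654, -0.55, -0.3719], 'moment': [0.0049, -0.0281, -0.0251], 'opening': 0.0001} yaw 0.105
knob cols 262 290 rows 221 264
theta,b [ 0.013 -0.015]
bar [274, 286, 295] row128 [72, 73, 94, 161, 179, 179, 180, 180, 180, 187, 246, 253, 253, 252, 252, 252, 252, 252, 250, 249, 249, 248, 247, 248]
```

Request:
arm_command:
  xyz:
    - [0,0,-0.0008]
    - [0,0,-0.0016]
    - [0,0,-0.0024]
    - [0,0,-0.0032]
    - [0,0,-0.004]
    - [0,0,-0.0048]
    - [0,0,-0.0056]
    - [0,0,-0.0064]
    - [0,0,-0.0072]
    - [0,0,-0.008]
  delta_rot:
    - [0,0,0]
    - [0,0,0]
    - [0,0,0]
    - [0,0,0]
    - [0,0,0]
    - [0,0,0]
    - [0,0,0]
    - [0,0,0]
    - [0,0,0]
    - [0,0,0]
  fingers: [0,0,0,0,0,0,0,0,0,0]

```text
clock: 27.95
ee_pos: [0.5641, 0.1189, 0.2025]
tcp_rot: [[-0.105, 0.994, -0.0], [0.994, 0.105, 0.0], [0.0, -0.0, -1.0]]
wrist_force: [-0.5, -0.9, 0.1]
opening: -0.0001
```

```bash
python3 st.py; python3 fit.py|head -1; python3 -c "
import cv2
f=cv2.imread('pics/last.png')[::2,::2]
for r in range(200,236,4): print(r+40,[f[r,x-150,::-1].tolist() for x in (264,268,276,284,289)])"
```

```text
{'clock': 27.95, 'ee_pos': [0.5641, 0.1189, 0.2025], 'wrist_force': [-0.4704, -0.9416, 0.0925], 'moment': [-0.008, 0.0747, 0.0194], 'opening': -0.0001} yaw 0.105
knob cols 262 290 rows 223 264
240 [[136, 116, 67], [217, 178, 0], [222, 184, 0], [219, 179, 0], [159, 129, 59]]
244 [[160, 133, 55], [219, 179, 0], [222, 183, 0], [221, 181, 0], [168, 136, 51]]
248 [[175, 145, 40], [219, 180, 0], [224, 185, 0], [221, 180, 0], [194, 162, 82]]
252 [[193, 159, 11], [222, 184, 0], [231, 195, 0], [224, 184, 0], [191, 155, 32]]
256 [[209, 171, 5], [180, 163, 130], [161, 147, 123], [161, 147, 125], [167, 155, 142]]
260 [[215, 177, 0], [168, 160, 149], [140, 135, 138], [144, 137, 140], [162, 155, 159]]
264 [[180, 147, 27], [161, 156, 153], [139, 135, 138], [144, 138, 140], [161, 155, 158]]
268 [[64, 57, 60], [155, 154, 158], [134, 129, 132], [136, 130, 133], [161, 154, 158]]
272 [[70, 64, 67], [155, 154, 157], [131, 126, 130], [136, 129, 133], [161, 155, 159]]
```

Request:
arm_command:
  xyz:
    - [0,0,-0.0008]
    - [0,0,-0.0016]
    - [0,0,-0.0024]
    - [0,0,-0.0032]
    - [0,0,-0.004]
    - [0,0,-0.0048]
    - [0,0,-0.0056]
    - [0,0,-0.0064]
    - [0,0,-0.0072]
    - [0,0,-0.008]
  delta_rot:
    - [0,0,0]
    - [0,0,0]
    - [0,0,0]
    - [0,0,0]
    - [0,0,0]
    - [0,0,0]
    - [0,0,0]
    - [0,0,0]
    - [0,0,0]
    - [0,0,0]
  fingers: [0,0,0,0,0,0,0,0,0,0]

```text
clock: 28.83
ee_pos: [0.5643, 0.1189, 0.1983]
tcp_rot: [[-0.105, 0.994, 0.0], [0.994, 0.105, 0.0], [-0.0, 0.0, -1.0]]
wrist_force: [-2.4, 0.4, 5.1]
opening: -0.0002
```

```bash
python3 st.py
```

```text
{'clock': 28.8333, 'ee_pos': [0.5643, 0.1189, 0.1983], 'wrist_force': [-2.4456, 0.386, 5.1083], 'moment': [-0.0074, 0.3675, -0.0009], 'opening': -0.0002} yaw 0.106
```

Request:
arm_command:
  xyz:
    - [0,0,0.01]
    - [0,0,0.03]
    - [0,0,0.06]
    - [0,0,0.1]
    - [0,0,0.14]
    - [-0.03,0,0.16]
    - [-0.06,0,0.16]
    - [-0.1,0,0.16]
    - [-0.14,0,0.16]
    - [-0.14,0,0.16]
  delta_rot:
    - [0,0,0]
    - [0,0,0]
    - [0,0,0]
    - [0,0,0]
    - [0,0,0]
    - [0,0,0]
    - [0,0,0]
    - [0,0,0]
    - [0,0,0]
    - [0,0,0]
  fingers: [0,0,0,0,0,0,0,0,0,0]

```text
clock: 29.67
ee_pos: [0.4776, 0.1193, 0.2951]
tcp_rot: [[-0.106, 0.994, 0.0], [0.994, 0.106, 0.0], [0.0, 0.0, -1.0]]
wrist_force: [-0.7, -0.6, 0.2]
opening: -0.0003
```

```bash
python3 st.py; python3 - <<'E'
from h import *; from station import *
p=np.load("p.npy")
for n in("wrist","scene"):
    c=capture(n); f=c["frame"].astype(int); y=((f[...,0]>130)&(f[...,1]>f[...,0]*.7)&(f[...,2]<70)).astype(np.uint8)
    k,l,s,_=cv2.connectedComponentsWithStats(y); print(n,[s[i].tolist() for i in range(1,k) if s[i,4]>25])
    for th,b in((.013,0),(.013,.078),(.085,0)): print(th,b,proj(c,bar(p,th,b,[[0,.1,.093],[0,.1,.045]])).round(1).tolist())
E
```

```text
{'clock': 29.6667, 'ee_pos': [0.4776, 0.1193, 0.2951], 'wrist_force': [-0.7049, -0.5504, 0.2147], 'moment': [-0.0642, -0.0154, -0.0174], 'opening': -0.0003} yaw 0.106
wrist [[358, 201, 27, 28, 461]]
0.013 0 [[376.2, 222.1], [361.8, 205.8]]
0.013 0.078 [[377.9, 233.5], [363.4, 211.7]]
0.085 0 [[361.5, 224.3], [349.3, 207.7]]
scene [[227, 23, 9, 6, 26], [341, 201, 10, 15, 98]]
0.013 0 [[346.0, 204.7], [342.4, 212.5]]
0.013 0.078 [[343.5, 200.9], [341.5, 210.1]]
0.085 0 [[349.4, 199.3], [345.6, 207.4]]
```

```bash
python3 -c "
from station import sign_off; print(sign_off())"
```

```text
the job is handed in; nothing more can be done
None
```

The cage gate is shut and latched, and the job was handed in at about 29.7 s of the 61 s allowed.

**What I did**
- I pinched the knob, lifted the bar and swung the gate in over the nose until it met its inner stop, at about 8 N at the wrist.
- I eased the jaws so that one finger held the gate against the buffer, and the bar came to rest on the land.
- I let the gate out slowly until the bar found the slot, which lay a little outward of the catch's average setting. I followed the bar down, let go, and pressed the knob from above with about 5 N. It met firm resistance.

**Last checks**
- **Bar in the slot:** the last picture I viewed shows the bar between the nose and the land. It was taken before the final press.
- **Gate and bar held:** after the arm withdrew, the knob's position in the wrist and scene pictures fitted a gate angle of about 0.013 rad with the bar down. The wrist force then read near zero, with the gripper clear.
- **Parts left alone:** neither the flange nor the rejected part had moved in the pictures I viewed. The gauge post was visible and still standing. I took no closing picture of them.

**What disagreed**
- **Fingertip height:** the fingers met the top of the knob about 28 mm lower in tool height than the stated tool point implied. The pinch was therefore nearer the top of the sleeve than planned, but it held.
- **Tilting the knob:** while gripped, the knob did not tilt freely, so lifting it took 7–9 N at the wrist. The bar was not on the catch during that lift.
- **Force on the catch:** I read the wrist force only between moves. The vertical reading stayed under about 2.5 N while the bar was on or in the catch, before the final press.

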